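Swap the saucer and the pot in the craft rack

TASK

The shallow terracotta saucer and the deep terracotta pot stand in each other's bays of the three-bay plywood rack: swap them. Slide them over the table without lifting or tipping them: first park either one in the empty bay, then move the other into the bay that came free, then bring the parked one over to the remaining bay, each pushed in until it is up against the back wall of its bay. Leave the cups, glue, jar, tape and scissors where they are.

Things in the scene. Friction and masses are not known exactly. Their poses are not given: they have to be found in the camera images.
- saucer: shallow round terracotta saucer, open on top: 116 mm across the rim, 110 mm across the foot, 28 mm high, wall 5 mm, floor 5 mm thick, about 0.26 kg. Origin: centre of its underside, z up. It starts in bay_a. Closed fingers fit inside it and can drag it by the wall.
- pot: deep round terracotta pot, open on top: 100 mm across the rim, 96 mm across the foot, 54 mm high, wall 5 mm, floor 6 mm thick, about 0.28 kg. Origin: centre of its underside, z up. It starts in bay_b. Closed fingers fit inside it and can drag it by the wall.
- bay_a: fixed plywood U-shaped bay, open towards the robot: back wall and two 70 mm side walls, all 28 mm high, 8 mm thick, 140 mm clear between the sides, no floor. Origin: on the table, midway between the sides, 62 mm in front of the back wall's inner face; +x to the back wall, y across. The saucer starts here; the pot must end here. Bays: random order, 182 mm apart.
- bay_b: fixed plywood U-shaped bay, open towards the robot: back wall and two 70 mm side walls, all 28 mm high, 8 mm thick, 140 mm clear between the sides, no floor. Origin: on the table, midway between the sides, 62 mm in front of the back wall's inner face; +x to the back wall, y across. The pot starts here; the saucer must end here.
- bay_c: fixed plywood U-shaped bay, open towards the robot: back wall and two 70 mm side walls, all 28 mm high, 8 mm thick, 140 mm clear between the sides, no floor. Origin: on the table, midway between the sides, 62 mm in front of the back wall's inner face; +x to the back wall, y across. Empty at the start: the place to park in. It must be empty at the end.
- ledge: fixed plywood strip behind the bays, 110 x 560 x 25 mm (x, y, z), origin: centre of its underside; +x points away from the bays. A cup and a glue bottle stand on its far half.
- cup_1: paper cup, 74 mm across, 85 mm high, standing on the ledge; leave alone. Origin: centre of its underside.
- glue: white glue bottle, 44 mm across, 100 mm high, standing on the ledge; leave alone. Origin: centre of its underside.
- cup_2: brown paper cup, 74 mm across, 85 mm high, on the table left of the rack; leave alone. Origin: centre of its underside.
- jar: glass jar with a steel lid, 64 mm across, 65 mm high, on the table right of the rack; leave alone. Origin: centre of its underside.
- tape: roll of paper tape lying flat, 84 mm across, 20 mm high, on the left of the rack; leave alone. Origin: centre of its underside.
- scissors: scissors lying flat, 190 mm long along x, 8 mm high, on the right in front of the jar; leave alone. Origin: near the pivot.
Things that resemble listed ones, but are neither listed nor needed, are in the scene too. Leave any purple look-alike of the pot alone.

How it is judged:
By the outcome, as a careful person would: the job done as asked, in the order asked, and still so for the second after the job is handed in, with the robot touching nothing.
It also fails if it takes over 72 s, if anything falls off the work surface, if the arm or the gripper's body presses on something with over 40 N, if the wrist force passes 120 N, or if a joint passes its speed limit or range.

ROBOT

A 6-joint arm with a two-finger parallel gripper is mounted at the origin on the work surface. World frame = base frame: x ahead of the robot, y to its left, z up, the work surface at z = 0. Lengths are in m, angles in rad, forces in N, time in s.
With the tool pointing down it reaches from about 0.275 to 0.825 m from the base axis. Payload 4.9 kg.
Tool frame: the origin (TCP) lies midway between the tips of the shut fingers; the grasp point (between the pads) lies 19 mm behind it (grip_point_offset is the distance from the TCP to the grasp point, in m); z points along the fingers, y is the line along which they close (so a half turn about z gives the same grasp; the last joint's range is limited). The gripper opens to 85 mm and grips with 20 to 120 N. Pads are 22 mm wide; open, the fingers measure 114 mm over their backs; the gripper's body (76 mm by 85 mm) begins 54 mm behind the grasp point. The pads swing forward as they close: fully open they stand 13 mm farther back than shut.
Start: joints at [1.153, 0.326, -0.193, 1.052, 0, 1.437], TCP at [0.154, 0.528, 0.231] pointing down, gripper open.
Joint ranges: [-2.65, 2.65], [-0.97, 1.79], [-1.3, 1.35], [-1.93, 2.1], [-1.47, 1.37], [-3.14, 3.14]. Speed limits (rad/s): [2.57, 2.57, 3.14, 3.14, 3.14, 3.14].

INTERFACE

Orientations are given as a rotation vector (axis times angle).
In Python, from cell import * gives the robot as it stands. Calls block until the motion is done:
- movep(position, orientation): joint-space move of the TCP to a pose.
- move_l(position, velocity=0.15, rot=None, until_force=None): straight line of the TCP; rot=None keeps the orientation; velocity is the mean speed in m/s. With until_force (N) it stops when the force on the tool has changed by that much, and returns True; else False.
- set_joints(angles): joint-space move.
- let_go() and grab(newtons=None): open the fingers fully, or close them until they stop; newtons is the grip in N (None keeps the last).
- sleep(seconds).
- ik(position, orientation): joint angles nearest the present ones, or None.
- get_state(): the state.
- grab_frame(name): name is "scene" or "top"; returns a dict with "img" (420x560x3 uint8, red, green, blue), "fx", "fy", "cx", "cy" (pixels), "cam_to_world" (4x4, takes a point from camera to world coordinates). Camera axes: x right, y down, z forward; pixel columns grow to the right and rows downward; lengths in m; the calibration is good to about 2 mm. A picture is of the moment at which its call begins. There is no depth.
A pose or a line that the arm cannot do raises MotionError and nothing moves.
- sign_off(): hands the job in; it is judged then, once.
Trained networks look in the newest picture that a camera, given by its name, has taken for a name from the list of things; names that differ only in an ending like _2 or _b are one class to them, and where a whole thing is asked for, a point or a joint stands for the part that bears it (a point fixed in the world has none). Each returns a list of dicts, best first, with "score" (0 to 1); they miss things now and then, are a little off and sometimes report something else, mostly with a low value. They report only what shows in the picture. A call takes as long as a camera call. They do not tell look-alikes from the thing itself.
- spot_in(camera, name): "centre" ([column, row] in pixels, amid what is visible of it).
- silhouettes(camera, name): "mask" (420x560 bool, what is visible of it) and "centre" ([column, row] in pixels, amid what is visible of it).
- tip_of(camera, name): "centre" ([column, row] in pixels: a listed point, or the origin of a listed thing).
The state is a dict: "clock": time; "q": joint angles; "joint_velocities": joint speeds; "tau": joint torques, N m; "position": TCP position; "eef_rot": TCP orientation; "contact_force": force on the tool from outside, world axes, zero at the start; "wrist_torque": the same for the moment, N m; "finger_gap": opening from 0.0 (shut) to 1.0 (fully open); "grasp_force": force on a finger pad.
Only numpy, scipy, OpenCV 4.12 (cv2) and the standard library are available. Lean on these libraries where they do the work, as an engineer would, in place of code of your own. Each camera call takes 0.05 s, during which the arm holds its last target. There are 200 camera calls.

## Working session

There is one attempt and no reset: what is moved stays moved. The work goes in short steps, each a Python script; the robot and the scene stay as the last script left them, time stands still between calls to the robot, and variables do not carry over. Pictures are saved under pics/ and viewed, at most 10 in all, crops included, and the job is handed in when it is done.

```bash
mkdir -p pics; ls; cat > h.py <<'E'
from cell import *
import numpy as np, cv2
def w(f,px,z):
    M=np.array(f["cam_to_world"]);d=M[:3,:3]@np.array([(px[0]-f["cx"])/f["fx"],(px[1]-f["cy"])/f["fy"],1.]);o=M[:3,3]
    return o+d*(z-o[2])/d[2]
def shot(cam,name):
    f=grab_frame(cam);cv2.imwrite("pics/"+name,f["img"][:,:,::-1]);return f
E
python3 - <<'E'
from h import *
for c in("top","scene"):
    f=shot(c,c+"0.png");print(c,np.round(f["cam_to_world"],3).tolist(),f["fx"])
    for n in("saucer","pot","bay_a","cup_1","glue","cup_2","jar","tape","scissors","ledge"):
        r=tip_of(c,n);print(n,[(np.round(d["centre"]).tolist(),round(d["score"],2),np.round(w(f,d["centre"],0)[:2],3).tolist()) for d in r[:5]])
print(get_state())
E
```

```text
pics
top [[0.015, -0.997, 0.076, 0.437], [-1.0, -0.013, 0.021, -0.019], [-0.02, -0.077, -0.997, 1.277], [0.0, 0.0, 0.0, 1.0]] 517.6911463373167
saucer [([215.0, 192.0], 0.65, [0.576, 0.166])]
pot [([187.0, 304.0], 0.96, [0.301, 0.227]), ([289.0, 179.0], 0.79, [0.611, -0.018]), ([352.0, 290.0], 0.76, [0.342, -0.174]), ([257.0, 124.0], 0.55, [0.75, 0.065])]
bay_a [([434.0, 242.0], 0.64, [0.462, -0.376])]
cup_1 [([130.0, 218.0], 0.95, [0.51, 0.376]), ([256.0, 122.0], 0.73, [0.755, 0.065])]
glue [([346.0, 116.0], 0.72, [0.772, -0.158])]
cup_2 [([130.0, 218.0], 0.95, [0.51, 0.376]), ([256.0, 122.0], 0.73, [0.755, 0.065])]
jar [([436.0, 167.0], 0.73, [0.647, -0.38])]
tape [([114.0, 176.0], 0.61, [0.614, 0.419])]
scissors []
ledge [([288.0, 129.0], 0.9, [0.738, -0.013])]
scene [[-0.318, 0.516, -0.795, 1.532], [0.948, 0.183, -0.261, 0.305], [0.01, -0.837, -0.547, 0.709], [0.0, 0.0, 0.0, 1.0]] 445.0450586633865
saucer [([337.0, 244.0], 0.95, [0.589, 0.158])]
pot [([252.0, 180.0], 0.97, [0.339, -0.182]), ([270.0, 233.0], 0.9, [0.6, -0.024]), ([376.0, 196.0], 0.7, [0.308, 0.221])]
bay_a [([204.
[... 630 characters left out ...]
74, -0.01])]
{'clock': 1.1, 'q': array([ 1.15282222e+00,  3.26175941e-01, -1.92584283e-01,  1.05200788e+00,
        1.05799096e-05,  1.43659459e+00]), 'joint_velocities': array([ 0.00049683,  0.00189716,  0.0021906 ,  0.00141045, -0.00060746,
        0.00040412]), 'tau': array([ 4.13682037e-04, -4.43337500e+01,  2.62761855e+01,  1.10805540e-03,
       -2.32896555e-04, -3.17518225e-07]), 'position': array([0.15398534, 0.52802972, 0.23129993]), 'eef_rot': array([-4.44254132e-01, -3.11002042e+00, -4.71782810e-05]), 'contact_force': array([-0.83179761, -0.17731267, -0.25748139]), 'wrist_torque': array([-0.0262667 , -0.01578587, -0.01406467]), 'grasp_force': 0.0, 'finger_gap': 0.9992579531983178}
```

View pics/top0.png

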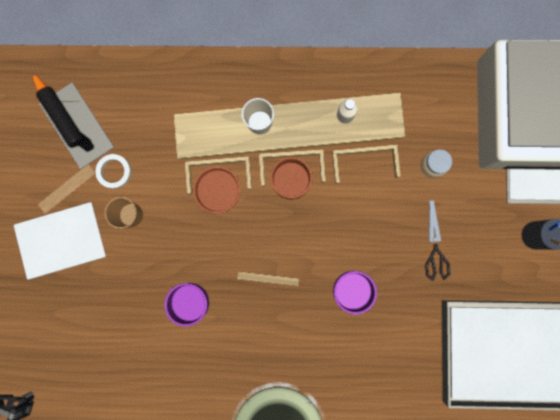

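View pics/scene0.png

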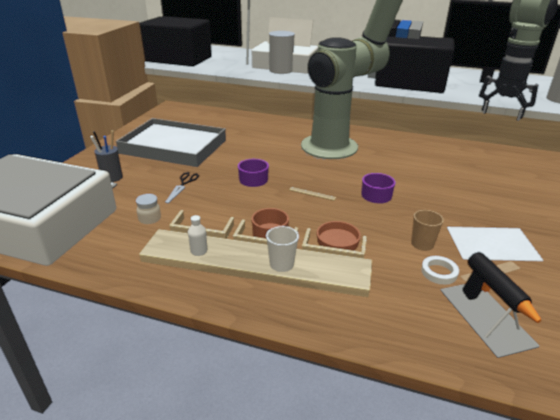

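The top view shows the saucer at about (217,191) in the left bay, the pot at (290,179) in the middle one, and the right bay empty at about (366,165). The purple look-alikes are at (187,304) and (354,292), with a stray stick at (268,279). The cup and glue stand on the ledge at (257,118) and (347,110).

```bash
cat >> h.py <<'E'
def find(f,verbose=False):
    """rim centres of the terracotta things in top view: {'saucer':xyz,'pot':xyz} by circle fit on the rim plane"""
    hsv=cv2.cvtColor(f["img"],cv2.COLOR_RGB2HSV);h,s,v=[hsv[...,i].astype(int) for i in range(3)]
    m=(((h<9)|(h>174))&(s>120)&(v>70)).astype(np.uint8)
    n,l,st,c=cv2.connectedComponentsWithStats(m);out=[]
    for i in range(1,n):
        if st[i,4]<500: continue
        cnt=max(cv2.findContours((l==i).astype(np.uint8),cv2.RETR_EXTERNAL,cv2.CHAIN_APPROX_NONE)[0],key=len)[:,0]
        r=[]
        for z in(.028,.054):
            p=np.array([w(f,q,z)[:2] for q in cnt],np.float32);hull=cv2.convexHull(p)
            (a,b),R=cv2.minEnclosingCircle(hull);r.append((round(a,4),round(b,4),round(R,4)))
        out.append((st[i,:4].tolist(),r))
    return out
E
python3 - <<'E'
from h import *
f=grab_frame("top")
for o in find(f):print(o)
for n in("bay_a","pot","saucer","cup_1","glue"):
    for d in silhouettes("top",n):
        ys,xs=np.nonzero(d["mask"]);print(n,round(d["score"],2),np.round(d["centre"]),xs.min(),xs.max(),ys.min(),ys.max())
c=f["img"][85:210,165:415,::-1];cv2.imwrite("pics/crop.png",cv2.resize(c,None,fx=3.2,fy=3.2,interpolation=cv2.INTER_CUBIC))
E
```

```text
bay_a 0.86 [216. 162.] 186 250 157 193
bay_a 0.85 [369. 152.] 332 399 146 180
bay_a 0.82 [290. 155.] 259 324 149 185
bay_a 0.49 [288. 177.] 269 311 157 198
bay_a 0.38 [433. 236.] 426 446 204 278
pot 0.88 [355. 291.] 333 376 270 312
pot 0.78 [184. 303.] 164 208 282 325
pot 0.77 [289. 173.] 271 311 157 198
saucer 0.66 [214. 188.] 193 239 166 212
cup_1 0.91 [121. 210.] 103 143 197 227
cup_1 0.72 [256. 118.] 242 272 98 132
glue 0.8 [344. 112.] 337 356 100 121
glue 0.19 [258. 116.] 241 271 98 133
```

View pics/crop.png

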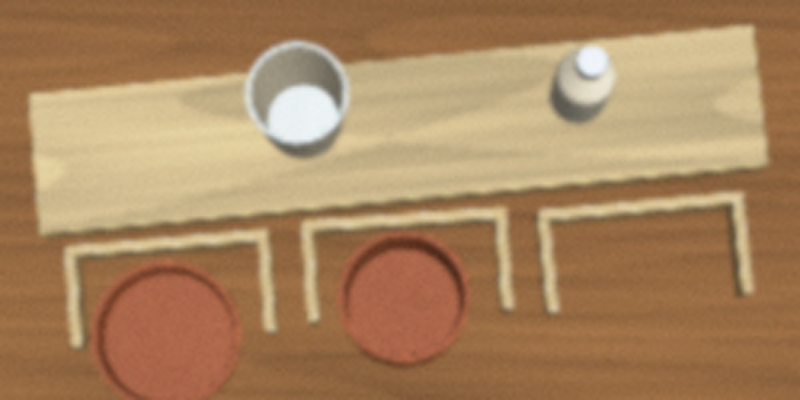

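The crop shows the pot centred in the middle bay and the saucer slightly out of the left one. The right bay is empty, and the rack is yawed a few degrees.

```bash
python3 - <<'E'
from h import *
f=grab_frame("top")
hsv=cv2.cvtColor(f["img"],cv2.COLOR_RGB2HSV)
for p in((217,191),(290,180),(225,220),(280,230),(310,160),(270,175)):print(p,f["img"][p[1],p[0]],hsv[p[1],p[0]])
for d in silhouettes("top","bay_a")[:3]:
    ys,xs=np.nonzero(d["mask"]);P=np.array([w(f,(x,y),.028)[:2] for x,y in zip(xs,ys)],np.float32)
    r=cv2.minAreaRect(P);b=cv2.boxPoints(r);print(np.round(r[0],4),np.round(r[1],4),r[2],len(xs));print(np.round(b,3).tolist())
for n in("pot","saucer"):
    for d in silhouettes("top",n):
        ys,xs=np.nonzero(d["mask"])
        for z in(.028,.054):
            P=np.array([w(f,(x,y),z)[:2] for x,y in zip(xs,ys)],np.float32)
            print(n,z,np.round(P.mean(0),4),cv2.minEnclosingCircle(P))
for n,z in(("ledge",.025),("cup_1",.11),("glue",.125)):
    for d in silhouettes("top",n)[:2]:
        ys,xs=np.nonzero(d["mask"]);P=np.array([w(f,(x,y),z)[:2] for x,y in zip(xs,ys)],np.float32)
        print(n,np.round(P.min(0),3),np.round(P.max(0),3),cv2.minAreaRect(P))
E
```

```text
(217, 191) [172 103  72] [  9 148 172]
(290, 180) [172 101  73] [  8 147 172]
(225, 220) [136  97  60] [ 15 143 136]
(280, 230) [150 106  68] [ 14 139 150]
(310, 160) [150 106  68] [ 14 139 150]
(270, 175) [163 105  70] [ 11 145 163]
[ 0.6397 -0.023 ] [0.0778 0.1553] 4.5413498878479 463
[[0.5950000286102295, 0.050999999046325684], [0.6069999933242798, -0.10300000011920929], [0.6850000023841858, -0.09700000286102295], [0.671999990940094, 0.057999998331069946]]
[ 0.6489 -0.2025] [0.0798 0.159 ] 5.584693431854248 590
[[0.6010000109672546, -0.12700000405311584], [0.6169999837875366, -0.28600001335144043], [0.6959999799728394, -0.27799999713897705], [0.6809999942779541, -0.11999999731779099]]
[0.6181 0.1567] [0.0761 0.1571] 5.500123023986816 437
[[0.5730000138282776, 0.23100000619888306], [0.5879999995231628, 0.07500000298023224], [0.6629999876022339, 0.0820000022649765], [0.6480000019073486, 0.23800000548362732]]
pot 0.028 [ 0.6118 -0.0213] ((0.6111369729042053, -0.021737419068813324), 0.0514250174164772)
pot 0.054 [ 0.6082 -0.0212] ((0.6075122952461243, -0.021673662588000298), 0.0503564
[... 578 characters left out ...]
 -0.297] [0.825 0.268] ((0.7409767508506775, -0.013684958219528198), (0.11506452411413193, 0.5600031614303589), 6.090940475463867)
cup_1 [0.702 0.021] [0.784 0.094] ((0.743157684803009, 0.058092571794986725), (0.07289136201143265, 0.08241799473762512), 82.88968658447266)
cup_1 [0.482 0.314] [0.551 0.402] ((0.5167837142944336, 0.35830432176589966), (0.06841878592967987, 0.08737509697675705), 0.7992131114006042)
glue [ 0.726 -0.17 ] [ 0.779 -0.122] ((0.751753032207489, -0.1453271061182022), (0.04497946426272392, 0.05359261855483055), 45.936222076416016)
glue [ 0.603 -0.379] [ 0.667 -0.31 ] ((0.6359021663665771, -0.3437159061431885), (0.0580567866563797, 0.06874966621398926), 44.73771667480469)
```

```bash
cat >> h.py <<'E'
from scipy.spatial.transform import Rotation as Rr
YAW=np.deg2rad(5.);U=np.array([np.cos(YAW),np.sin(YAW)]);V=np.array([-U[1],U[0]])
A=np.array([.587,.154]);B=np.array([.609,-.026]);C=np.array([.618,-.205])
def rot(t=0):return (Rr.from_euler('z',YAW)*Rr.from_euler('y',-np.deg2rad(t))*Rr.from_rotvec([0,np.pi,0])).as_rotvec()
class Tow:
    def __init__(s,c,offx,offy,z):s.c=np.array(c,float);s.ox,s.oy,s.z=offx,offy,z
    def enter(s,zup=.13):
        movep([*s.c,zup],rot());hit=move_l([*s.c,s.z],.1,until_force=12)
        print("entered",get_state()["position"].round(4),"hit",hit);return hit
    def to(s,g,v=.11,until=None,t=None):
        g=np.array(g,float);d=g-s.c;d/=np.linalg.norm(d);k=np.hypot(s.ox*(d@U),s.oy*(d@V))
        move_l([*s.c,s.z],.12);move_l([*(s.c+d*(k-.006)),s.z],.12)
        hit=move_l([*(g+d*k),s.z],v,until_force=until)
        p=np.array(get_state()["position"]);s.c=p[:2]-d*k
        print("c",s.c.round(4),"hit",hit,"F",np.round(get_state()["contact_force"],1),"t",round(get_state()["clock"],1))
        return hit
    def leave(s,zup=.13):move_l([*s.c,s.z],.12);move_l([*s.c,zup],.2)
E
python3 - <<'E'
from h import *
grab(20)
p=Tow((.6075,-.0217),.030,.027,.012)
movep([.5,.1,.2],rot());
if not p.enter():
    p.to(B-.095*U); shot("scene","s1.png")
    p.to(C-.095*U); p.to(C+.004*U); p.leave()
    movep([.45,.1,.2],rot());f=shot("top","t1.png")
    for n in("pot","saucer"):
        print(n,[np.round(w(f,d["centre"],0),3) for d in tip_of("top",n)])
        for d in silhouettes("top",n):
            ys,xs=np.nonzero(d["mask"]);z=.054 if n=="pot" else .028
            print(round(d["score"],2),cv2.minEnclosingCircle(np.array([w(f,q,z)[:2] for q in zip(xs,ys)],np.float32)))
E
```

```text
entered [ 0.6081 -0.0218  0.0127] hit False
c [ 0.5151 -0.0344] hit False F [0.9 1.1 0.4] t 8.2
c [ 0.5234 -0.2129] hit False F [-0.6  3.6  1.9] t 10.9
c [ 0.6217 -0.2047] hit False F [-0.8  0.  -0.4] t 12.7
pot [array([ 0.341, -0.167,  0.   ]), array([0.58 , 0.153, 0.   ]), array([ 0.625, -0.202,  0.   ])]
0.97 ((0.34075236320495605, -0.17313304543495178), 0.0512569397687912)
0.79 ((0.6220725774765015, -0.2012374848127365), 0.05272567272186279)
saucer [array([0.575, 0.158, 0.   ])]
0.72 ((0.6158682107925415, 0.1562831997871399), 0.08513882011175156)
0.67 ((0.5822892785072327, 0.15920208394527435), 0.058388885110616684)
```

```bash
python3 - <<'E'
from h import *
p=Tow((.5818,.1595),.037,.034,.010)
if not p.enter():
    p.to(A-.09*U); p.to(B-.09*U)
    move_l([*p.c,p.z],.12); p.z=.0125; move_l([*p.c,p.z],.1,rot=rot(12))
    p.to(B-.015*U,.1); p.to(B+.016*U,.04,until=6)
    p.leave();movep([.45,.15,.2],rot());f=shot("top","t2.png")
    for n in("pot","saucer"):
        for d in silhouettes("top",n):
            ys,xs=np.nonzero(d["mask"]);z=.054 if n=="pot" else .028
            print(n,round(d["score"],2),cv2.minEnclosingCircle(np.array([w(f,q,z)[:2] for q in zip(xs,ys)],np.float32)))
E
```

```text
entered [0.5824 0.1596 0.0107] hit False
c [0.4979 0.1462] hit False F [-0.2  0.5 -0.5] t 19.1
c [ 0.5194 -0.0337] hit False F [-0.4  0.1 -0.2] t 21.8
c [ 0.5935 -0.0273] hit False F [-0.2 -0.3  0.2] t 24.3
c [ 0.6132 -0.0254] hit True F [-0.2 -0.9  0.9] t 25.8
pot 0.81 ((0.30922678112983704, 0.18666067719459534), 0.03515980765223503)
pot 0.79 ((0.3419395089149475, -0.17246055603027344), 0.052041538059711456)
pot 0.7 ((0.6212326288223267, -0.202421635389328), 0.052197035402059555)
saucer 0.94 ((0.6114784479141235, -0.02186020277440548), 0.05747233331203461)
```

View pics/t2.png

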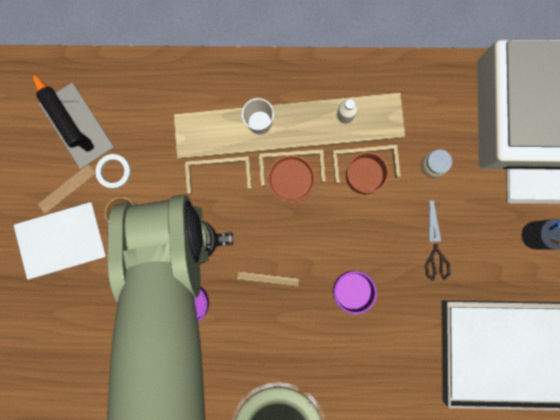

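The saucer is at (291,178) in the middle bay, close to the back wall; the pot is parked at (366,174) and the left bay is empty. Next I move the pot.

```bash
python3 - <<'E'
from h import *
p=Tow((.6215,-.2025),.030,.027,.012)
movep([.5,-.15,.2],rot())
if not p.enter():
    p.to(C-.12*U); p.to(B-.125*U); p.to(A-.11*U)
    move_l([*p.c,p.z],.12); p.z=.0145; move_l([*p.c,p.z],.1,rot=rot(8))
    p.to(A-.01*U,.1); p.to(A+.028*U,.04,until=8)
    p.leave();movep([.45,-.12,.2],rot());f=shot("top","t3.png")
    for n in("pot","saucer"):
        for d in silhouettes("top",n):
            ys,xs=np.nonzero(d["mask"]);z=.054 if n=="pot" else .028
            print(n,round(d["score"],2),cv2.minEnclosingCircle(np.array([w(f,q,z)[:2] for q in zip(xs,ys)],np.float32)))
    c=f["img"][85:210,165:415,::-1];cv2.imwrite("pics/crop3.png",cv2.resize(c,None,fx=3.2,fy=3.2,interpolation=cv2.INTER_CUBIC))
E
```

```text
entered [ 0.6221 -0.2028  0.0128] hit False
c [ 0.4992 -0.2157] hit False F [3.1 1.4 4.7] t 33.2
c [ 0.4845 -0.0371] hit False F [-0.  -4.6  3.7] t 35.8
c [0.4774 0.1442] hit False F [-0.9 -2.2  1.7] t 38.3
c [0.5769 0.1532] hit False F [ 0.1 -0.5  0.8] t 40.8
c [0.5999 0.1551] hit True F [-0.1  0.4 -0.1] t 42.4
pot 0.84 ((0.30629897117614746, 0.21836021542549133), 0.05243144929409027)
pot 0.79 ((0.599495530128479, 0.14870603382587433), 0.053955115377902985)
saucer 0.75 ((0.6096509695053101, -0.021593637764453888), 0.05751326307654381)
```

View pics/crop3.png

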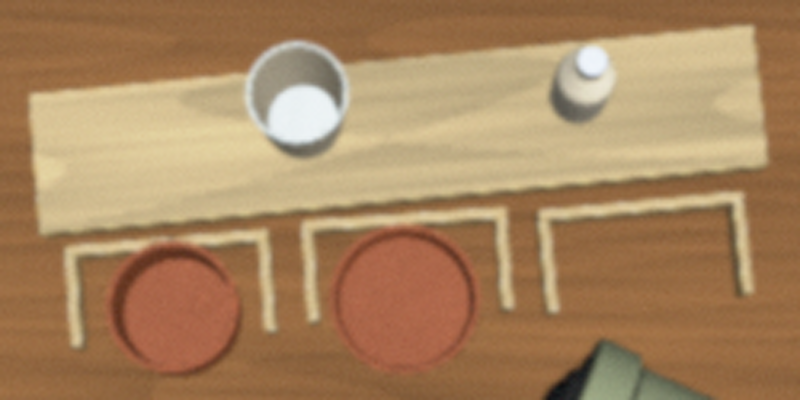

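The pot's rim reaches the back wall of the left bay. The saucer's far edge (crop (405,228)) may leave a small gap, so I re-push it with more force.

```bash
python3 - <<'E'
from h import *
def push(c,off,z,t,N,reach):
    c=np.array(c);movep([*(c-.01*U),.12],rot(t));move_l([*(c-.01*U),z],.15,until_force=12)
    move_l([*(c+(off-.008)*U),z],.12)
    h=move_l([*(c+(off+reach)*U),z],.03,until_force=N);q=get_state()["position"]
    print("hit",h,"centre",(q[:2]-off*U).round(4),get_state()["contact_force"].round(1))
    move_l([*(c-.005*U),z],.12);move_l([*(c-.005*U),.13],.2)
push((.6115,-.0235),.037,.0125,12,16,.012)
print(get_state()["clock"])
movep([.45,.15,.2],rot());f=shot("top","t4.png")
for n in("pot","saucer"):
    for d in silhouettes("top",n):
        ys,xs=np.nonzero(d["mask"]);z=.054 if n=="pot" else .028
        print(n,round(d["score"],2),cv2.minEnclosingCircle(np.array([w(f,q,z)[:2] for q in zip(xs,ys)],np.float32)))
c=f["img"][85:210,165:415,::-1];cv2.imwrite("pics/crop4.png",cv2.resize(c,None,fx=3.2,fy=3.2,interpolation=cv2.INTER_CUBIC))
print(get_state()["clock"])
E
```

```text
hit True centre [ 0.613  -0.0232] [-0.8  0.  -0.3]
48.6833
pot 0.95 ((0.5972557663917542, 0.15195110440254211), 0.05334968864917755)
pot 0.73 ((0.308053582906723, 0.18780803680419922), 0.03618178889155388)
pot 0.61 ((0.34249264001846313, -0.17192430794239044), 0.05097927898168564)
pot 0.19 ((0.6213818788528442, 0.40357571840286255), 0.04477814584970474)
saucer 0.56 ((0.6106870174407959, -0.021726705133914948), 0.059933703392744064)
49.7917
```

View pics/crop4.png

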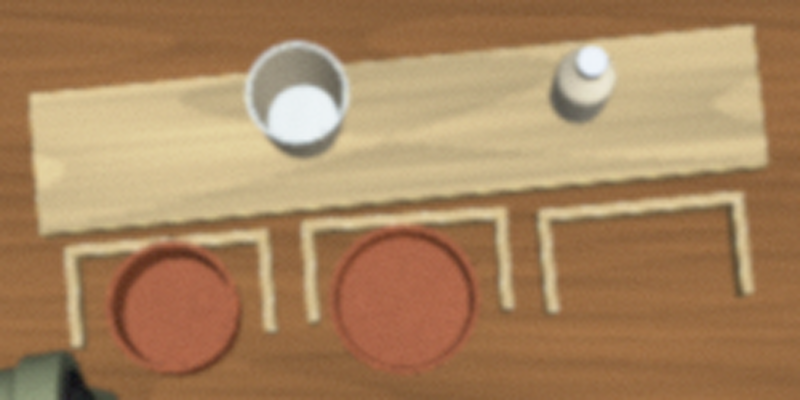

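With a 16 N push the saucer stopped at the same place as before, so it is against the wall. The pot stopped exactly at its predicted contact depth, bay_c is empty, and the cup and glue have not moved.

```bash
python3 -c "
from h import *
print(sign_off())"
```

```text
the job is handed in; nothing more can be done
None
```

The swap is done and handed in, with no verdict returned: pot in bay_a and saucer in bay_b, each stopped by its back wall; bay_c is empty and the arm is clear, at about 50 s of the 72 s.

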